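Take the transmitter off the air at the desk

ROBOT

A 6-joint arm with a two-finger parallel gripper is mounted at the origin on the work surface. World frame = base frame: x ahead of the robot, y to its left, z up, the work surface at z = 0. Lengths are in m, angles in rad, forces in N, time in s.
With the tool pointing down it reaches from about 0.375 to 0.925 m from the base axis. Payload 5.7 kg.
Tool frame: the origin (TCP) lies on the mounting face of the last link; the fingertips stand 182 mm ahead of it and the grasp point (between the pads) lies 163 mm ahead of it (ctrl.tcp_to_grasp is the distance from the TCP to the grasp point, in m); x points along the fingers, z is the direction in which the jaws open and shut, and the axes are right-handed (so a half turn about x gives the same grasp; the last joint's range is limited). The gripper opens to 88 mm and grips with 3 to 60 N. Pads are 20 mm wide; open, the fingers measure 115 mm over their backs; the gripper's body (75 mm by 178 mm) begins 61 mm behind the grasp point.
Start: joints at [1.181, 0.359, 1.51, -0, 1.272, -0.115], TCP at [0.163, 0.577, 0.405] pointing down, gripper open.
Joint ranges: [-2.97, 2.97], [-1.01, 2.36], [0.21, 2.38], [-0.96, 4.11], [0.2, 2.71], [-2.98, 2.98]. Speed limits (rad/s): [2.39, 2.39, 3.14, 3.14, 3.14, 3.14].

INTERFACE

Orientations are given as [roll, pitch, yaw] about the fixed x, y, z axes, in that order (R = Rz(yaw) Ry(pitch) Rx(roll)).
In Python, from rig import ctrl gives the robot as it stands.
- The arm moves only by the shell command python3 -m pendant 'ROWS' [OPENING]. ROWS is JSON, a list that holds one entry, the list of rows, each a list of 6 numbers: the shift along the tool's x, y, z in m, then the turn, a rotation vector about the tool's x, y, z in rad. A call has exactly 5 rows; each row shifts and turns the commanded pose from where the row before left it, along the tool's axes as they then stand; what a row does not reach is not made up. A row lasts 1/10 s, in which the tool goes at most 50 mm and 8.59 degrees, less where a joint would pass 70% of its speed; a pose out of reach is approached as far as the arm can. A call with a gripper value outside its range is refused whole. OPENING is the finger opening in m, from 0 to 0.0878, set as the call begins (- or left out, the last holds). The fingers move at their own pace and stop on an object; the grip force is fixed at half the most. Time passes only in rows, so rows that do not move let the fingers close, or fill a call up. It gives the time, the measured TCP pose, the force and the opening at its end, in the units of the state.
- ctrl.observe(): the state, without advancing time (a new reading comes with each control period).
- ctrl.snapshot(name): name is "scene" or "top"; returns (picture, depth): 420x560x3 uint8, blue, green, red; 420x560 float32, m along the optical axis (not along the pixel's ray), 0 where there is no reading.
- ctrl.camera_model(name): a dict with "mtx" (3x3 intrinsics, pixels), "rvec" (rotation vector, rad) and "tvec" (3), from world to camera coordinates, as OpenCV has them. Camera axes: x right, y down, z forward; pixel columns grow to the right and rows downward; lengths in m; the calibration is good to about 2 mm. A picture is of the moment at which its call begins. camera_model takes no time and is no camera call.
- ctrl.job_done(): hands the job in, once; it reports no verdict.
The state is a dict: "t": time; "qpos": joint angles; "qd": joint speeds; "effort": joint torques, N m; "tcp_pos": TCP position; "orientation": TCP orientation; "force": force on the tool from outside, world axes, zero at the start; "moment": the same for the moment, N m; "grip_width": opening from 0.0 (shut) to 1.0 (fully open).
Only numpy, scipy, OpenCV 4.12 (cv2) and the standard library are available. Lean on these libraries where they do the work, as an engineer would, in place of code of your own. Each camera call takes 0.05 s, during which the arm holds its last target.

TASK

Take the transmitter off the air: on the control box, lightly press in the screen-supply operator (the small round cap), then the high-tension one (the big mushroom), then the heaters (the square head), each until it is in and stays in, and only in that order, so that the tube is never left with the wrong supply. Leave the blower (the oblong head) pulled out so that the cooling air keeps running. Press with the fingertips only, grasp nothing, and leave the scrap parts where they lie.

Things in the scene. Friction and masses are not known exactly. Their poses are not given: they have to be found in the camera images.
- control_box: grey sheet steel control box fixed on the desk top, 160 (x) x 370 (y) x 60 mm high; origin at the centre of its underside on the desk (z = 0), z up, y along its length. In its top, in one row along the middle (x = 0), stand four push-pull operators with black heads at y = -123, -41, +41 and +123 mm; which one is where varies. They run while pulled out and stop when pushed in. At x = +60 mm, y the same, are four clear pilot lamps 18 mm across and 13 mm high
- screen_base: the fixed steel collar (42 mm across, 8 mm high) of the screen-supply operator (smallest head: plain round flat cap, 28 mm across, 12 mm thick); origin on the box top, on the collar's axis, z up; x and y as the box
- screen_top (a point): centre of the top face of the black head of the screen-supply operator; 98 mm above the desk when out, 88 mm when fully in and let go. The head rides on its spindle on a cushion spring: 1 mm for every 2 N, at most 7 mm, so a push first sinks the head about 2 mm, then moves the spindle; past the spindle's stop about 5 mm of soft give remain. Let go, the head springs back up on the spindle
- screen_stop (a joint): how far the spindle of the screen-supply operator is pushed in, in m: 0 = pulled out (as at the start), 0.010 = fully in against its stop; it moves straight down against a steady friction of about 4 N, has no return spring and stays where it is left; the switch has gone over, and counts as in, from 0.007 on
- hv_base: the fixed steel collar (42 mm across, 8 mm high) of the high-tension operator (largest head: round mushroom, 56 mm across, 12 mm thick, slightly domed, flat middle 24 mm across); origin on the box top, on the collar's axis, z up; x and y as the box
- hv_top (a point): centre of the top face of the black head of the high-tension operator; 98 mm above the desk when out, 88 mm when fully in and let go. The head rides on its spindle on a cushion spring: 1 mm for every 2 N, at most 7 mm, so a push first sinks the head about 2 mm, then moves the spindle; past the spindle's stop about 5 mm of soft give remain. Let go, the head springs back up on the spindle
- hv_stop (a joint): how far the spindle of the high-tension operator is pushed in, in m: 0 = pulled out (as at the start), 0.010 = fully in against its stop; it moves straight down against a steady friction of about 4 N, has no return spring and stays where it is left; the switch has gone over, and counts as in, from 0.007 on
- heater_base: the fixed steel collar (42 mm across, 8 mm high) of the heater operator (square head, 38 x 38 mm, 12 mm thick, flat); origin on the box top, on the collar's axis, z up; x and y as the box
- heater_top (a point): centre of the top face of the black head of the heater operator; 98 mm above the desk when out, 88 mm when fully in and let go. The head rides on its spindle on a cushion spring: 1 mm for every 2 N, at most 7 mm, so a push first sinks the head about 2 mm, then moves the spindle; past the spindle's stop about 5 mm of soft give remain. Let go, the head springs back up on the spindle
- heater_stop (a joint): how far the spindle of the heater operator is pushed in, in m: 0 = pulled out (as at the start), 0.010 = fully in against its stop; it moves straight down against a steady friction of about 4 N, has no return spring and stays where it is left; the switch has gone over, and counts as in, from 0.007 on
- blower_base: the fixed steel collar (42 mm across, 8 mm high) of the blower operator (oblong head, 62 mm along the box's x, 20 mm wide along its y, 12 mm thick, flat); origin on the box top, on the collar's axis, z up; x and y as the box
- blower_top (a point): centre of the top face of the black head of the blower operator; 98 mm above the desk when out, 88 mm when fully in and let go. The head rides on its spindle on a cushion spring: 1 mm for every 2 N, at most 7 mm, so a push first sinks the head about 2 mm, then moves the spindle; past the spindle's stop about 5 mm of soft give remain. Let go, the head springs back up on the spindle
- blower_stop (a joint): how far the spindle of the blower operator is pushed in, in m: 0 = pulled out (as at the start), 0.010 = fully in against its stop; it moves straight down against a steady friction of about 4 N, has no return spring and stays where it is left; the switch has gone over, and counts as in, from 0.007 on
- old_knob: loose cracked black bakelite knob lying on the desk beside the box, 42 mm across, 20 mm high, origin at the centre of its underside
- fuse: loose burnt ceramic fuse with copper blades on the desk beside the box, 80 x 25 x 24 mm, long along its x, origin at the centre of its underside
- bead: loose green glass insulator bead, 22 mm across, 14 mm high, standing on its flat end on the front margin (-x side) of the control box's top, origin at the centre of its underside
- lug: loose dull brass cable lug, 43 x 14 x 9 mm, lying on the front margin (-x side) of the control box's top, long along its x, origin near the middle of its underside

How it is judged:
By the outcome, as a careful person would: the job done as asked, in the order asked, and still so for the second after the job is handed in, with the robot touching nothing.
It also fails if it takes over 42 s, if anything falls off the work surface, if the arm or the gripper's body presses on something with over 40 N, if the wrist force passes 120 N, or if a joint passes its speed limit or range.

## Working session

There is one attempt and no reset: what is moved stays moved. The work goes in short steps, Python scripts to look and compute and a shell command to move; the robot and the scene stay as the last step left them, time stands still between calls to the robot, and variables do not carry over. Pictures are saved under pics/ and viewed, and the job is handed in when it is done.

```bash
ls; mkdir -p pics; python3 - <<'E'
from rig import ctrl
import cv2,numpy as np
s=ctrl.observe(); print({k:np.round(v,3).tolist() for k,v in s.items()})
for n in("scene","top"):
    p,d=ctrl.snapshot(n); cv2.imwrite(f"pics/{n}0.png",p); np.save(f"pics/{n}0.npy",d)
    m=ctrl.camera_model(n); print(n,{k:np.round(v,4).tolist() for k,v in m.items()})
E
```

```text
pics
{'t': 0.0, 'qpos': [1.181, 0.359, 1.511, -0.0, 1.272, -0.115], 'qd': [-0.001, -0.001, -0.0, -0.0, 0.001, 0.001], 'effort': [-0.001, -51.535, -27.072, 0.067, 0.035, -0.0], 'tcp_pos': [0.163, 0.577, 0.404], 'orientation': [3.038, 1.569, -1.949], 'force': [-0.061, -0.276, -0.324], 'moment': [-0.035, -0.004, 0.004], 'grip_width': 1.0}
scene {'mtx': [[444.6897, 0.0, 276.0288], [0.0, 444.6897, 206.7433], [0.0, 0.0, 1.0]], 'rvec': [1.7013, 1.7747, -0.8046], 'tvec': [0.0048, -0.2734, 1.114]}
top {'mtx': [[536.1088, 0.0, 277.7765], [0.0, 536.1088, 209.2191], [0.0, 0.0, 1.0]], 'rvec': [2.1986, -2.1706, 0.0607], 'tvec': [0.0206, 0.5039, 0.834]}
```

View pics/scene0.png

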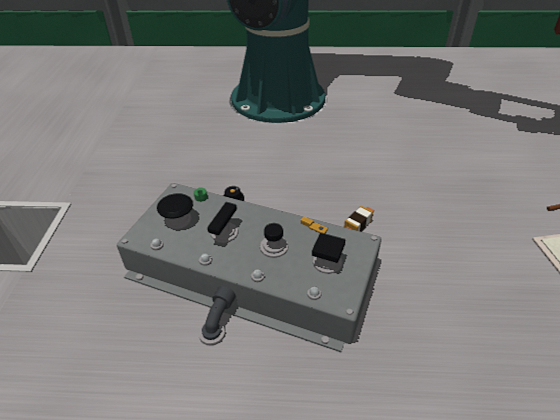

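View pics/top0.png

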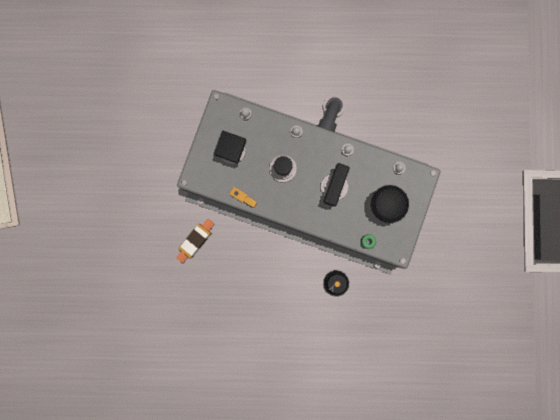

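The top view shows the heater's square head at about (230,148), the screen cap at (283,167), the blower's oblong at (337,185) and the HT mushroom at (390,203). The lug is at (243,197) and the bead at (369,241). The scene view agrees. Next I'll measure them.

```bash
cat > h.py <<'E'
import numpy as np,cv2
from rig import ctrl
def ray(n,uv,z):
    m=ctrl.camera_model(n);K=np.array(m["mtx"]);R=cv2.Rodrigues(np.array(m["rvec"]))[0];t=np.array(m["tvec"])
    c=-R.T@t; d=R.T@np.linalg.inv(K)@np.array([uv[0],uv[1],1.]); return c+d*(z-c[2])/d[2]
def heads(n,img,z,boxes):
    out={}
    for k,(u,v,r) in boxes.items():
        m=np.zeros(img.shape[:2],np.uint8); m[v-r:v+r,u-r:u+r]=(img.max(2)[v-r:v+r,u-r:u+r]<45)*255
        c=max(cv2.findContours(m,cv2.RETR_EXTERNAL,cv2.CHAIN_APPROX_NONE)[0],key=cv2.contourArea)
        M=cv2.moments(c);uv=(M['m10']/M['m00'],M['m01']/M['m00'])
        out[k]=(np.round(uv,1),M['m00'],cv2.minAreaRect(c),ray(n,uv,z))
    return out
E
python3 - <<'E'
from h import *
np.set_printoptions(precision=4,suppress=True)
B={"top":{"heater":(230,148,24),"screen":(283,167,20),"blower":(337,185,27),"hv":(390,203,26)},
"scene":{"heater":(328,247,22),"screen":(273,233,14),"blower":(222,219,20),"hv":(175,206,22)}}
for n in B:
    img=cv2.imread(f"pics/{n}0.png");d=np.load(f"pics/{n}0.npy")
    # scene view: mask includes head sides, use mid-head height
    r=heads(n,img,.098 if n=="top" else .093,B[n])
    for k,v in r.items():
        u,w=v[0].astype(int); m=ctrl.camera_model(n); K=np.array(m["mtx"]);R=cv2.Rodrigues(np.array(m["rvec"]))[0]
        P=R.T@(np.linalg.inv(K)@np.array([v[0][0],v[0][1],1])*d[w,u]-np.array(m["tvec"]))
        print(n,k,v[0],v[1],v[2][1:],v[3],"depthpt",P)
E
```

```text
top heater [225. 157.] 15.0 ((24.99669075012207, 9.301094055175781), 4.763641834259033) [0.5729 0.1034 0.098 ] depthpt [0.5734 0.1038 0.0948]
top screen [280.  173.5] 1.0 ((2.0, 11.0), 90.0) [0.5499 0.0238 0.098 ] depthpt [0.5499 0.0238 0.0976]
top blower [327.4 201.7] 14.5 ((14.396313667297363, 7.126175403594971), 59.74356460571289) [ 0.51   -0.0447  0.098 ] depthpt [ 0.51   -0.0447  0.0977]
top hv [389.1 203.7] 1022.5 ((36.0, 36.0), 90.0) [ 0.5082 -0.1329  0.098 ] depthpt [ 0.5083 -0.1332  0.0968]
scene heater [328.2 247.5] 631.0 ((29.226713180541992, 24.56970977783203), 15.52410888671875) [0.5906 0.0978 0.093 ] depthpt [0.5944 0.0974 0.0972]
scene screen [273.2 232.1] 247.5 ((17.0, 18.0), 90.0) [0.5635 0.0208 0.093 ] depthpt [0.5683 0.0211 0.0979]
scene blower [221.6 218.5] 428.0 ((13.762646675109863, 37.14839172363281), 36.25383758544922) [ 0.538  -0.0569  0.093 ] depthpt [ 0.5429 -0.0557  0.0978]
scene hv [174.5 205.8] 642.0 ((23.768489837646484, 35.16766357421875), 75.96376037597656) [ 0.5123 -0.133   0.093 ] depthpt [ 0.516  -0.1316  0.0964]
```

```bash
cat >> h.py <<'E'
def cloud(n,d):
    m=ctrl.camera_model(n);K=np.array(m["mtx"]);R=cv2.Rodrigues(np.array(m["rvec"]))[0];t=np.array(m["tvec"])
    v,u=np.indices(d.shape);p=np.stack([(u-K[0,2])/K[0,0]*d,(v-K[1,2])/K[1,1]*d,d],-1)
    P=(p-t)@R; P[d==0]=np.nan; return P
def ops(n,img,d,zmin=.08):
    P=cloud(n,d); m=((P[...,2]>zmin)&(P[...,2]<.11)&(img.max(2)<90)&(P[...,0]>.35)).astype(np.uint8)
    k,L,S,C=cv2.connectedComponentsWithStats(m)
    return sorted([(np.nanmean(P[L==i][:,:2],0),C[i],S[i,4],np.nanmedian(P[L==i][:,2]),np.ptp(P[L==i],0)) for i in range(1,k) if S[i,4]>60],key=lambda r:-r[0][1])
E
python3 - <<'E'
from h import *
np.set_printoptions(precision=4,suppress=True)
for n in("top","scene"):
    r=ops(n,cv2.imread(f"pics/{n}0.png"),np.load(f"pics/{n}0.npy"))
    for x in r: print(n,*x)
    a=np.array([x[0] for x in r]); dv=a[0]-a[-1]; print(np.linalg.norm(dv),np.degrees(np.arctan2(dv[1],dv[0])), a.mean(0))
    f=np.polyfit([.123,.041,-.041,-.123],a,1);print(f)
E
```

```text
top [0.5879 0.0973] [229.5007 146.8398] 699 0.09761096205496493 [0.0462 0.0451 0.0145]
top [0.5612 0.0205] [282.3993 165.7527] 283 0.0974667613949872 [0.0274 0.026  0.0125]
top [ 0.5347 -0.0564] [335.6593 184.6985] 587 0.0974505818843739 [0.0625 0.0359 0.0139]
top [ 0.5083 -0.1335] [389.1751 203.7483] 1148 0.09617825985065387 [0.0538 0.0554 0.0127]
0.24411616060785943 70.98778129543167 [ 0.5481 -0.018 ]
[[ 0.3233  0.9382]
 [ 0.5481 -0.018 ]]
scene [0.5926 0.098 ] [328.5747 247.1236] 696 0.09720018400384542 [0.0452 0.0457 0.0145]
scene [0.5653 0.0213] [273.4345 231.8   ] 290 0.09707425916680854 [0.0279 0.0258 0.0189]
scene [ 0.54   -0.0555] [222.0498 218.3147] 502 0.0970187435828361 [0.0625 0.0359 0.0197]
scene [ 0.5141 -0.1318] [174.7228 205.4569] 707 0.09621441256207874 [0.0532 0.0542 0.0111]
0.24287085916374052 71.12471427425457 [ 0.553 -0.017]
[[ 0.3183  0.9344]
 [ 0.553  -0.017 ]]
```

```bash
cat >> h.py <<'E'
from scipy.spatial.transform import Rotation as Ro
def tool():
    s=ctrl.observe();R=Ro.from_euler('xyz',s["orientation"]).as_matrix();p=np.array(s["tcp_pos"]);return s,R,p,p+R[:,0]*.182
def go(x,y,z):
    s,R,p,tip=tool();d=np.array([x,y,z])-tip
    print("tip",tip.round(4),"F",np.round(s["force"],1),"w",round(s["grip_width"],3),"t",s["t"],"tool shift",(R.T@d).round(4))
E
python3 - <<'E'
from h import *
np.set_printoptions(precision=4,suppress=True)
A=[]
for n in("top","scene"):
    r=ops(n,cv2.imread(f"pics/{n}0.png"),np.load(f"pics/{n}0.npy"),.0945)
    a=np.array([x[0] for x in r]); A.append(a); print(n,a.tolist())
print(np.mean(A,0))
print(tool()[1]); go(.563,.021,.15)
E
```

```text
top [[0.588429418566166, 0.09757488968976022], [0.561540271653224, 0.020455537559865632], [0.5352565308563529, -0.05671881842333266], [0.5083530130015165, -0.13406029822506768]]
scene [[0.590121978702815, 0.09859156601272002], [0.5630680341081197, 0.021231518987158377], [0.5376375020158513, -0.05586913991024657], [0.5106893971174471, -0.1328007581554966]]
[[ 0.5893  0.0981]
 [ 0.5623  0.0208]
 [ 0.5364 -0.0563]
 [ 0.5095 -0.1334]]
[[-0.0006 -0.9625  0.2713]
 [-0.0015  0.2713  0.9625]
 [-1.      0.0002 -0.0016]]
tip [0.1626 0.5769 0.2219] F [-0.5 -0.5  0.4] w 0.999 t 0.1 tool shift [ 0.0725 -0.5362 -0.4263]
```

```bash
python3 -m pendant '[[[0,-0.036,-0.0285,0,0,0],[0,-0.036,-0.0285,0,0,0],[0,-0.036,-0.0285,0,0,0],[0,-0.036,-0.0285,0,0,0],[0,-0.036,-0.0285,0,0,0]]]' 0 ; python3 -m pendant '[[[0,-0.036,-0.0285,0,0,0],[0,-0.036,-0.0285,0,0,0],[0,-0.036,-0.0285,0,0,0],[0,-0.036,-0.0285,0,0,0],[0,-0.036,-0.0285,0,0,0]]]'; python3 -c "
from h import *
go(.5623,.0208,.13)"
```

```text
t: 0.6
tcp_pos: [0.2979, 0.3898, 0.4044]
orientation: [2.91, 1.57, -2.077]
force: [0.5, 0.5, 0.1]
grip_width: 0.582
t: 1.1
tcp_pos: [0.4326, 0.2037, 0.4045]
orientation: [2.125, 1.57, -2.863]
force: [0.9, -0.1, -0.3]
grip_width: 0.132
tip [0.4325 0.2037 0.2225] F [ 0.9 -0.1 -0.3] w 0.132 t 1.1 tool shift [ 0.0925 -0.1746 -0.1408]
```

```bash
python3 -m pendant '[[[0,-0.036,-0.029,0,0,0],[0,-0.036,-0.029,0,0,0],[0,-0.036,-0.029,0,0,0],[0.02,-0.034,-0.028,0,0,0],[0.02,-0.03,-0.025,0,0,0]]]' 0; python3 -m pendant '[[[0.025,0,0,0,0,0],[0.015,0,0,0,0,0],[0,0,0,0,0,0],[0,0,0,0,0,0],[0,0,0,0,0,0]]]'; python3 -c "
from h import *
go(.5623,.0208,.1)"
```

```text
t: 1.6
tcp_pos: [0.5608, 0.0219, 0.3645]
orientation: [-1.472, 1.569, -0.177]
force: [0.2, 0.5, 0.3]
grip_width: 0.007
t: 2.1
tcp_pos: [0.5599, 0.0243, 0.3256]
orientation: [-1.448, 1.569, -0.151]
force: [-0.8, -0.3, 0.2]
grip_width: 0.006
tip [0.5601 0.0243 0.1436] F [-0.8 -0.3  0.2] w 0.006 t 2.1 tool shift [ 0.0436 -0.003  -0.0028]
```

```bash
python3 -m pendant '[[[0.01,-0.003,-0.003,0,0,0],[0.012,0,0,0,0,0],[0.012,0,0,0,0,0],[0,0,0,0,0,0],[0,0,0,0,0,0]]]'; python3 -c "
from h import *
go(.5623,.0208,.1)
p,d=ctrl.snapshot('scene');cv2.imwrite('pics/s1.png',cv2.resize(p[130:340,90:400],None,fx=2.5,fy=2.5))
p,d=ctrl.snapshot('top');cv2.imwrite('pics/t1.png',p)"
```

```text
t: 2.6
tcp_pos: [0.5613, 0.0204, 0.2899]
orientation: [1.829, 1.569, 3.125]
force: [-0.1, 0.2, -0.2]
grip_width: 0.006
tip [0.561  0.0204 0.1079] F [-0.1  0.2 -0.2] w 0.006 t 2.6 tool shift [ 0.0079 -0.0012  0.0007]
```

View pics/s1.png

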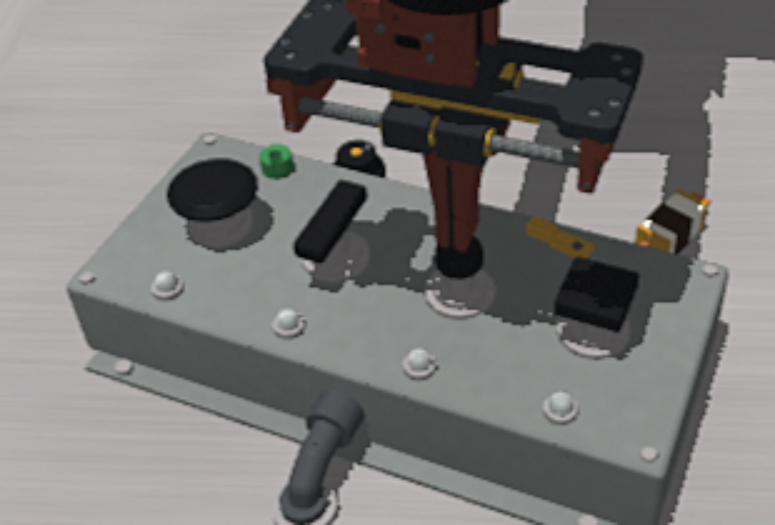

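View pics/t1.png

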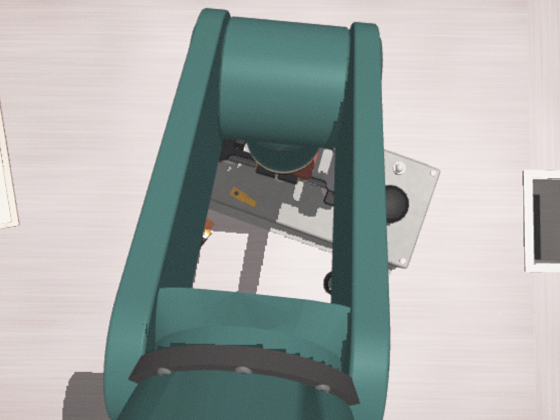

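The scene view (crop) shows the shut fingertips at about (457,248), centred over the screen cap. The other heads are still out and clear of the gripper. I'll press gently.

```bash
python3 -m pendant '[[[0.006,-0.001,0.001,0,0,0],[0.004,0,0,0,0,0],[0.003,0,0,0,0,0],[0.003,0,0,0,0,0],[0,0,0,0,0,0]]]'; python3 -c "
from h import *
go(.5623,.0208,.085)"
```

```text
t: 3.2
tcp_pos: [0.563, 0.0211, 0.2746]
orientation: [-1.284, 1.57, 0.012]
force: [0.0, -0.1, 3.2]
grip_width: 0.008
tip [0.5631 0.0211 0.0926] F [ 0.  -0.1  3.2] w 0.008 t 3.2 tool shift [ 0.0076  0.0007 -0.0005]
```

```bash
python3 -m pendant '[[[0.002,0,0,0,0,0],[0.002,0,0,0,0,0],[0.002,0,0,0,0,0],[0.001,0,0,0,0,0],[0,0,0,0,0,0]]]'; python3 -c "
from h import *
go(.5623,.0208,.085)"
```

```text
t: 3.7
tcp_pos: [0.563, 0.0211, 0.2678]
orientation: [-1.321, 1.57, -0.025]
force: [0.0, 1.5, 4.7]
grip_width: 0.006
tip [0.5631 0.0211 0.0858] F [0.  1.5 4.7] w 0.006 t 3.7 tool shift [ 0.0008  0.0007 -0.0005]
```

```bash
python3 -m pendant '[[[0.001,0,0,0,0,0],[0.001,0,0,0,0,0],[0,0,0,0,0,0],[0,0,0,0,0,0],[0,0,0,0,0,0]]]'; python3 -c "
from h import *
go(.5623,.0208,.085)"
```

```text
t: 4.2
tcp_pos: [0.563, 0.0211, 0.2662]
orientation: [-1.445, 1.57, -0.149]
force: [-1.0, 0.8, 6.9]
grip_width: 0.003
tip [0.5631 0.0211 0.0842] F [-1.   0.8  6.9] w 0.003 t 4.2 tool shift [-0.0008  0.0007 -0.0005]
```

Force rose past the friction level to about 7 N, so the spindle is on its stop. I'll lift off and check.

```bash
python3 -m pendant '[[[-0.005,0,0,0,0,0],[-0.015,0,0,0,0,0],[-0.02,0,0,0,0,0],[-0.02,0,0,0,0,0],[0,0,0,0,0,0]]]'; python3 -c "
from h import *
np.set_printoptions(precision=4,suppress=True)
p,d=ctrl.snapshot('scene');cv2.imwrite('pics/s2.png',cv2.resize(p[130:340,90:400],None,fx=2.5,fy=2.5))
for r in ops('scene',p,d): print(r[0],r[2],r[3])
go(.5095,-.1334,.145)"
```

```text
t: 4.7
tcp_pos: [0.5635, 0.0209, 0.3275]
orientation: [-1.493, 1.567, -0.197]
force: [0.5, -0.7, -0.0]
grip_width: 0.012
[0.5924 0.0982] 709 0.09718981561897842
[0.5643 0.0216] 265 0.08716717226952794
[ 0.5401 -0.0557] 494 0.09704088112986017
[ 0.5142 -0.1317] 704 0.09632347408491249
tip [0.5633 0.0209 0.1442] F [ 0.7 -0.2  0.1] w 0.005 t 4.75 tool shift [-0.0008  0.0099 -0.1631]
```

View pics/s2.png

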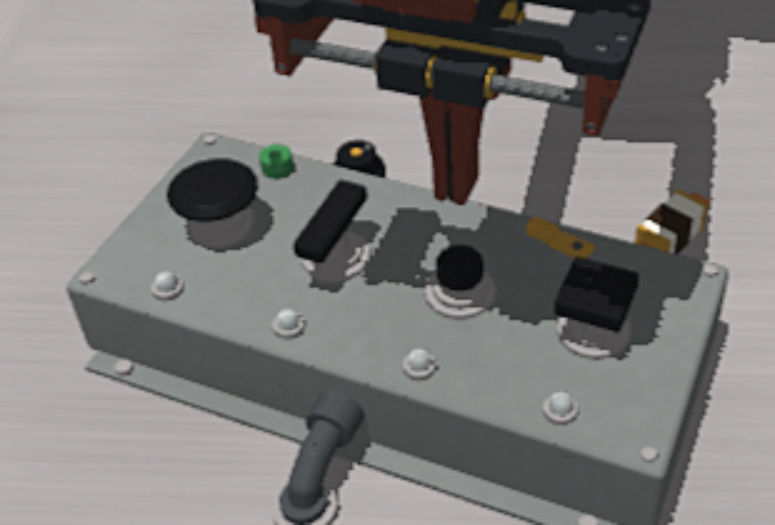

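The screen cap at about (460,268) in the crop has dropped by 10.0 mm (measured head z 97.1 → 87.2 mm), and the other three are unchanged. Next is the HT mushroom.

```bash
python3 -m pendant '[[[0,0.002,-0.035,0,0,0],[0,0.002,-0.04,0,0,0],[0,0.002,-0.04,0,0,0],[0,0.002,-0.03,0,0,0],[0,0.002,-0.018,0,0,0]]]'; python3 -m pendant '[[[0.015,0,0,0,0,0],[0.015,0,0,0,0,0],[0,0,0,0,0,0],[0,0,0,0,0,0],[0,0,0,0,0,0]]]';python3 -c "
from h import *
go(.5095,-.1334,.1)
p,d=ctrl.snapshot('scene');cv2.imwrite('pics/s3.png',cv2.resize(p[130:340,90:400],None,fx=2.5,fy=2.5))"
```

```text
t: 5.25
tcp_pos: [0.5075, -0.1349, 0.324]
orientation: [1.715, 1.568, 3.01]
force: [0.2, -0.8, 0.2]
grip_width: 0.005
t: 5.75
tcp_pos: [0.5091, -0.133, 0.2957]
orientation: [2.225, 1.571, -2.762]
force: [-0.0, 0.6, -0.4]
grip_width: 0.007
tip [ 0.509  -0.133   0.1137] F [-0.   0.6 -0.4] w 0.007 t 5.75 tool shift [ 0.0137 -0.0005 -0.0002]
```

View pics/s3.png

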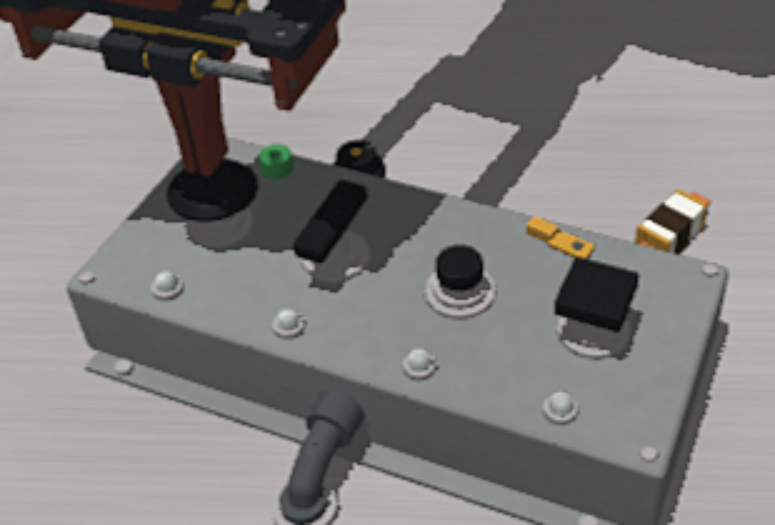

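The fingertips at about (205,175) in the crop are over the mushroom and will land near its centre at (212,187). Pressing the same way.

```bash
python3 -m pendant '[[[0.008,0,0,0,0,0],[0.006,0,0,0,0,0],[0.004,0,0,0,0,0],[0.003,0,0,0,0,0],[0,0,0,0,0,0]]]'; python3 -m pendant '[[[0.002,0,0,0,0,0],[0.002,0,0,0,0,0],[0.002,0,0,0,0,0],[0.001,0,0,0,0,0],[0,0,0,0,0,0]]]'; python3 -c "
from h import *
go(.5095,-.1334,.084)"
```

```text
t: 6.3
tcp_pos: [0.509, -0.1331, 0.2744]
orientation: [1.314, 1.57, 2.61]
force: [0.5, 0.6, 2.5]
grip_width: 0.006
t: 6.8
tcp_pos: [0.509, -0.1331, 0.2677]
orientation: [0.922, 1.571, 2.218]
force: [-0.8, 1.5, 4.9]
grip_width: 0.004
tip [ 0.509  -0.1331  0.0857] F [-0.8  1.5  4.9] w 0.004 t 6.8 tool shift [ 0.0017 -0.0006 -0.0002]
```

```bash
python3 -m pendant '[[[0.001,0,0,0,0,0],[0.001,0,0,0,0,0],[0,0,0,0,0,0],[0,0,0,0,0,0],[0,0,0,0,0,0]]]'; python3 -m pendant '[[[-0.005,0,0,0,0,0],[-0.015,0,0,0,0,0],[-0.02,0,0,0,0,0],[-0.02,0,0,0,0,0],[0,0,0,0,0,0]]]'; python3 -c "
from h import *
np.set_printoptions(precision=4,suppress=True)
p,d=ctrl.snapshot('scene');cv2.imwrite('pics/s4.png',cv2.resize(p[130:340,90:400],None,fx=2.5,fy=2.5))
for r in ops('scene',p,d): print(r[0],r[2],r[3])
go(.5893,.0981,.145)"
```

```text
t: 7.3
tcp_pos: [0.509, -0.133, 0.2661]
orientation: [-1.525, 1.571, -0.229]
force: [-1.9, 2.0, 7.8]
grip_width: 0.005
t: 7.8
tcp_pos: [0.51, -0.1336, 0.3277]
orientation: [-1.786, 1.566, -0.49]
force: [0.5, -0.7, 0.2]
grip_width: 0.003
[0.5928 0.0978] 694 0.09728226753078911
[0.5644 0.0212] 252 0.08709729210315709
[ 0.5397 -0.0554] 505 0.09706705450139738
[ 0.5132 -0.1318] 691 0.0862056423659808
tip [ 0.5098 -0.1337  0.1444] F [ 0.  -0.4 -0.3] w 0.003 t 7.85 tool shift [-0.0007 -0.0136  0.2446]
```

View pics/s4.png

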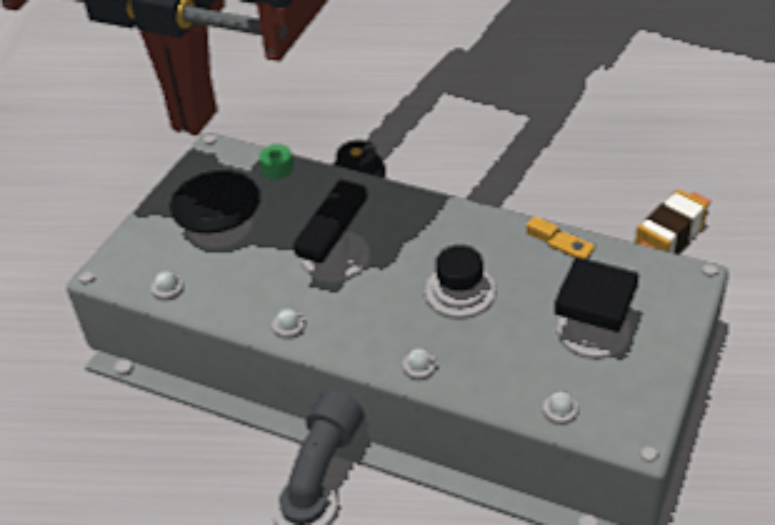

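The mushroom at about (215,202) in the crop is in: its head z fell from 96.3 to 86.2 mm. The screen cap stays in, and the blower and heater are still out. Next is the heater.

```bash
python3 -m pendant '[[[0,-0.002,0.035,0,0,0],[0,-0.002,0.04,0,0,0],[0,-0.002,0.04,0,0,0],[0,-0.002,0.04,0,0,0],[0,-0.002,0.04,0,0,0]]]'; python3 -m pendant '[[[0,-0.002,0.03,0,0,0],[0,-0.001,0.02,0,0,0],[0.015,0,0,0,0,0],[0.015,0,0,0,0,0],[0,0,0,0,0,0]]]';python3 -c "
from h import *
go(.5893,.0981,.1)
p,d=ctrl.snapshot('scene');cv2.imwrite('pics/s5.png',cv2.resize(p[130:340,90:400],None,fx=2.5,fy=2.5))"
```

```text
t: 8.35
tcp_pos: [0.5714, 0.0533, 0.3241]
orientation: [2.0, 1.569, -2.987]
force: [-0.2, -0.4, 0.1]
grip_width: 0.009
t: 8.85
tcp_pos: [0.5865, 0.0993, 0.2923]
orientation: [1.947, 1.565, -3.04]
force: [-0.8, -0.4, 0.1]
grip_width: 0.008
tip [0.5854 0.0992 0.1103] F [-0.8 -0.4  0.1] w 0.008 t 8.85 tool shift [ 0.0103 -0.0041  0.    ]
```

View pics/s5.png

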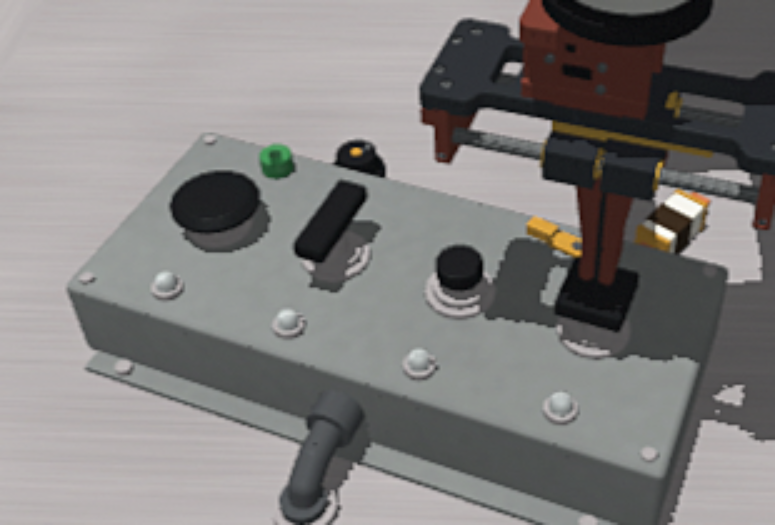

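The fingertips at about (597,283) in the crop are over the square head, a few mm towards the robot. I'll settle and correct, then press.

```bash
python3 -m pendant '[[[0.003,-0.001,0,0,0,0],[0,0,0,0,0,0],[0,0,0,0,0,0],[0,0,0,0,0,0],[0,0,0,0,0,0]]]'; python3 -c "
from h import *
go(.5893,.0981,.084)"
```

```text
t: 9.4
tcp_pos: [0.589, 0.0988, 0.293]
orientation: [-1.427, 1.57, -0.131]
force: [0.4, 0.5, 0.2]
grip_width: 0.009
tip [0.5891 0.0988 0.111 ] F [0.4 0.5 0.2] w 0.009 t 9.4 tool shift [ 0.027  -0.0003 -0.0006]
```

```bash
python3 -m pendant '[[[0.007,0,0,0,0,0],[0.005,0,0,0,0,0],[0.004,0,0,0,0,0],[0.003,0,0,0,0,0],[0,0,0,0,0,0]]]'; python3 -m pendant '[[[0.002,0,0,0,0,0],[0.002,0,0,0,0,0],[0.002,0,0,0,0,0],[0.001,0,0,0,0,0],[0,0,0,0,0,0]]]'; python3 -c "
from h import *
go(.5893,.0981,.084)"
```

```text
t: 9.9
tcp_pos: [0.5889, 0.0989, 0.2733]
orientation: [2.227, 1.57, -2.76]
force: [-0.4, -0.1, 2.7]
grip_width: 0.001
t: 10.4
tcp_pos: [0.5889, 0.0989, 0.2668]
orientation: [2.606, 1.571, -2.382]
force: [-1.0, 0.2, 7.1]
grip_width: 0.002
tip [0.5889 0.0988 0.0848] F [-1.   0.2  7.1] w 0.002 t 10.4 tool shift [ 0.0008 -0.0006 -0.0006]
```

The force reached 7.1 N at a tip height of 84.8 mm, so this spindle is on its stop too. I'll lift off and check.

```bash
python3 -m pendant '[[[0.001,0,0,0,0,0],[0,0,0,0,0,0],[0,0,0,0,0,0],[0,0,0,0,0,0],[0,0,0,0,0,0]]]'; python3 -m pendant '[[[-0.005,0,0,0,0,0],[-0.015,0,0,0,0,0],[-0.025,0,0,0,0,0],[-0.03,0,0,0,0,0],[-0.03,0,0,0,0,0]]]'; python3 -m pendant '[[[-0.02,0,0,0,0,0],[0,0,0,0,0,0],[0,0,0,0,0,0],[0,0,0,0,0,0],[0,0,0,0,0,0]]]'; python3 -c "
from h import *
np.set_printoptions(precision=4,suppress=True)
p,d=ctrl.snapshot('scene');cv2.imwrite('pics/s6.png',cv2.resize(p[130:340,90:400],None,fx=2.5,fy=2.5))
for r in ops('scene',p,d): print(r[0],r[2],r[3])
go(.5893,.0981,.145)"
```

```text
t: 10.9
tcp_pos: [0.5889, 0.0989, 0.2662]
orientation: [-2.339, 1.571, -1.043]
force: [-2.3, -0.8, 8.1]
grip_width: 0.009
t: 11.4
tcp_pos: [0.5887, 0.0989, 0.371]
orientation: [1.895, 1.57, -3.092]
force: [0.5, 1.0, 0.3]
grip_width: 0.006
t: 11.9
tcp_pos: [0.5884, 0.0988, 0.3889]
orientation: [1.932, 1.568, -3.055]
force: [0.7, 0.7, -0.0]
grip_width: 0.004
[0.5915 0.0984] 647 0.08724395190939246
[0.5646 0.0213] 255 0.08724308252218572
[ 0.5401 -0.0556] 496 0.09696575491707592
[ 0.5138 -0.1319] 686 0.08630579314446096
tip [0.5881 0.0988 0.2072] F [0.5 1.  1.4] w 0.01 t 11.95 tool shift [ 0.0621 -0.0015 -0.0003]
```

View pics/s6.png

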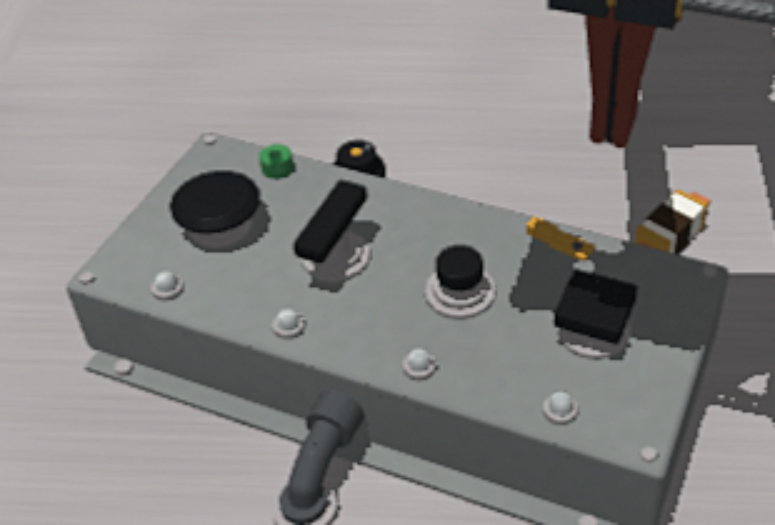

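The picture shows the heater head, at about (597,305) in the crop, down like the screen cap and the mushroom. The blower at (331,220) is still up, the bead, lug, fuse and old knob are where they lay, and the gripper is clear. I'll hand the job in.

```bash
python3 -c "
from rig import ctrl
print(ctrl.job_done())"
```

```text
the job is handed in; nothing more can be done
None
```

The transmitter is off the air. I pressed in the screen supply, then the high tension, then the heaters, with the shut fingertips and at most about 8 N of downward push. Each press was checked with the camera before the next one, and I handed the job in at about 12 s.

- **Heads:** in the last scene picture the three pressed heads sat about 10 mm lower than at the start: screen 97.1 → 87.2 mm, high tension 96.2 → 86.3 mm, heater 97.2 → 87.2 mm. They stayed down after I let go. The blower was unchanged at 97.0 mm, so it is still pulled out.
- **Surroundings:** the bead, lug, fuse and old knob looked unmoved, judged by eye in the picture. The gripper was clear, with its tips about 207 mm above the desk.
- **Disagreements:** the two cameras differed by about 2 mm in head position, so I aimed at the mean of the two. The depth heights read about 1 mm low (2 mm on the domed mushroom) against the stated 98 mm and 88 mm, but the 10 mm drop was the same for all three. No check failed.

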